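Feed a tube rack through a sprung gate into the analyser

TASK

Load the tube rack into the red analyser: with one fingertip press down the long teal plate beside the lane so that the yellow gate is held open, and while holding it push the rack along the lane with the other fingertip, past the gate and fully home against the black end stop. The gate must never touch the rack, the rack is only pushed and never lifted, and the bottles are left alone. At the end the gate is shut again behind the rack.

Things in the scene. Friction and masses are not known exactly. Their poses are not given: they have to be found in the camera images.
- lane: Fixed intake lane on a grey base. Origin on the bench (z=0), mid line, under the gate; +x = push direction, to the black stop and red housing; teal plate on the -y side. Floor 6 mm above the bench, channel 54 mm wide between 5 mm rails with tops at 22 mm, from x=-230 to the stop. Red housing: x 107 to 237, y -110 to 50 mm, 85 mm high.
- gate (a joint): Gate angle, rad: 0 shut, 0.85 fully open (hard stop). Teal plate and yellow blade are one rigid piece: pressing the plate down swings the blade up out of the lane. The rack passes clear from 0.6 on. A spring (2 to 5 N on the plate) shuts it when let go; the blade then swings into any finger in the lane at the gate, so draw back 40 mm to -x before letting it rise.
- gate_hinge (a point): Point on the hinge shaft of the gate (10 mm thick, along the lane's x, at lane x=0, y=-42 mm), 25 mm above the bench.
- press_plate (a point): On the teal plate, mid length, 5 mm in from its outer edge. Flat plate, 4 mm thick, lane x -214 to +32 mm, reaching from 20 to 75 mm from the shaft. Shut: slopes 49 deg up and outwards, outer edge at lane y=-91 mm, 82 mm above the bench. Fully open: level, top 27 mm above the bench, lane y -62 to -117 mm. Press anywhere along it; a finger can slide along it.
- blade_tip (a point): Free end of the yellow blade, which is a strip at lane x=0 (6 mm thick along x, 12 mm wide) reaching 52 mm from the shaft. Shut: slants 40 deg up across the lane, this point near the mid line, 58 mm above the bench. Open: nearly upright over the shaft, 77 mm high.
- stop_face (a point): Centre of the black end stop's face at lane x=+95 mm, 23 mm above the bench; the stop's top is at 40 mm.
- rack: White tube rack with eight red and blue capped tubes, one rigid piece, 80 mm (its x, along the lane) x 48 mm, 38 mm high, caps to 48 mm, about 0.2 kg; flat upright end faces to push. Origin: centre of its underside. Starts on the lane floor before the gate (lane x -130 to -72 mm); home at lane x=+55 mm, its rear end then 15 mm past the gate's middle.
- dropper_red: White dropper bottle, red cap, 25 mm diameter, 60 mm high, origin under its centre; bystander beyond the lane's +y side.
- dropper_blue: White dropper bottle, blue cap, 25 mm diameter, 60 mm high, origin under its centre; bystander beyond the lane's +y side.
- wash_bottle: Green wash bottle, 50 x 50 mm, 110 mm high, origin under its centre; bystander beyond the lane's open (-x) end.

How it is judged:
By the outcome, as a careful person would: the job done as asked, in the order asked, and still so for the second after the job is handed in, with the robot touching nothing.
It also fails if it takes over 50 s, if anything falls off the work surface, if the arm or the gripper's body presses on something with over 40 N, if the wrist force passes 120 N, or if a joint passes its speed limit or range.

ROBOT

A 6-joint arm with a two-finger parallel gripper is mounted at the origin on the work surface. World frame = base frame: x ahead of the robot, y to its left, z up, the work surface at z = 0. Lengths are in m, angles in rad, forces in N, time in s.
With the tool pointing down it reaches from about 0.375 to 0.9 m from the base axis. Payload 3.1 kg.
Tool frame: the origin (TCP) lies on the mounting face of the last link; the fingertips stand 182 mm ahead of it and the grasp point (between the pads) lies 164 mm ahead of it; z points along the fingers, y is the line along which they close (so a half turn about z gives the same grasp; the last joint's range is limited). The gripper opens to 87 mm and grips with 3 to 60 N. Pads are 19 mm wide; open, the fingers measure 117 mm over their backs; the gripper's body (75 mm by 190 mm) begins 51 mm behind the grasp point.
Start: joints at [1.169, 0.527, 1.433, -0, 1.181, -0.178], TCP at [0.138, 0.61, 0.405] pointing down, gripper open.
Joint ranges: [-3.08, 3.08], [-0.75, 2.2], [0.22, 2.44], [-1.43, 4.57], [0, 2.65], [-2.85, 2.85]. Speed limits (rad/s): [2.79, 2.79, 3.14, 3.14, 3.14, 3.14].

INTERFACE

Orientations are given as a unit quaternion [w, x, y, z].
In Python, from bench import r gives the robot as it stands. The module is installed in compiled form; this text tells all that it offers.
- The arm moves only by the tool play_rows, never from a script. Its argument "motion" is a list that holds one entry, the list of rows, each a list of 4 numbers: the shift along the tool's x, y, z in mm, then the turn about the tool's z in rad. A call has 1 to 20 rows; each row shifts and turns the commanded pose from where the row before left it, along the tool's axes as they then stand; what a row does not reach is not made up. A row lasts 1/10 s, in which the tool goes at most 50 mm and 8.59 degrees, less where a joint would pass 70% of its speed; a pose out of reach is approached as far as the arm can. A call with a gripper value outside its range is refused whole. "jaw" is the gripper command: -1 is shut, 1 is fully open, values between are in proportion, set as the call begins (left out, the last holds). The fingers move at their own pace and stop on an object; "newtons" is the grip in N (left out, the last holds). Time passes only in rows, so rows that do not move let the fingers close. It gives the time, the measured TCP pose, the force, the opening and the grip force at its end, in the units of the state.
- r.get_state(): the state, without advancing time (a new reading comes with each control period).
- r.read_camera(name): name is "side" or "top"; returns the picture (384x512x3 uint8, blue, green, red); there is no depth.
- r.get_calibration(name): a dict with "camera_matrix" (3x3 intrinsics, pixels), "rvec" (rotation vector, rad) and "tvec" (3), from world to camera coordinates, as OpenCV has them. Camera axes: x right, y down, z forward; pixel columns grow to the right and rows downward; lengths in m; the calibration is good to about 2 mm. A picture is of the moment at which its call begins. get_calibration takes no time and is no camera call.
- r.finish_job(): hands the job in; it is judged then, once.
The state is a dict: "clock": time; "joint_positions": joint angles; "qvel": joint speeds; "tau": joint torques, N m; "eef_pos": TCP position; "eef_rot": TCP orientation; "contact_force": force on the tool from outside, world axes, zero at the start; "moment": the same for the moment, N m; "opening": opening from 0.0 (shut) to 1.0 (fully open); "gripper_force": force on a finger pad.
Only numpy, scipy, OpenCV 4.12 (cv2) and the standard library are available. Lean on these libraries where they do the work, as an engineer would, in place of code of your own. Each camera call takes 0.05 s, during which the arm holds its last target. There are 200 camera calls.

## Working session

There is one attempt and no reset: what is moved stays moved. The work goes in short steps, Python scripts to look and compute and a tool call to move; the robot and the scene stay as the last step left them, time stands still between calls to the robot, and variables do not carry over. Pictures are saved under pics/ and viewed, at most 10 in all, crops included, and the job is handed in when it is done.

Besides the shell and the picture viewer there is one more tool, called after "Call:" as name(argument=value, ...), one argument or row to a line, values as JSON. play_rows: Moves the arm, as the interface text tells. Its arguments: {"type":"object","properties":{"motion":{"type":"array"},"jaw":{"type":"number"},"newtons":{"type":"number"}},"required":["motion"]}

```bash
mkdir -p pics; python3 - <<'E'
from bench import r
import cv2
for n in("top","side"):
    cv2.imwrite(f"pics/{n}0.png",r.read_camera(n)); c=r.get_calibration(n); print(n,c)
s=r.get_state(); print({k:s[k] for k in("clock","eef_pos","eef_rot","opening","contact_force")})
E
```

```text
top {'camera_matrix': array([[450.83855684,   0.        , 259.38256561],
       [  0.        , 450.83855684, 192.43763337],
       [  0.        ,   0.        ,   1.        ]]), 'rvec': array([ 2.18893426, -2.12476444,  0.12870347]), 'tvec': array([0.10119729, 0.57012644, 0.78350377])}
side {'camera_matrix': array([[456.63179678,   0.        , 252.17863315],
       [  0.        , 456.63179678, 200.52820831],
       [  0.        ,   0.        ,   1.        ]]), 'rvec': array([ 2.24020469, -0.12848332,  0.05931229]), 'tvec': array([-0.54503524,  0.18519396,  0.70611008])}
{'clock': 0.1, 'eef_pos': array([0.13794844, 0.60927465, 0.4038737 ]), 'eef_rot': array([-2.59767608e-04,  1.11165918e-01,  9.93801409e-01, -9.11308877e-04]), 'opening': 0.9974424336849956, 'contact_force': array([-0.57303996, -0.52039252, -0.29150731])}
```

View pics/top0.png

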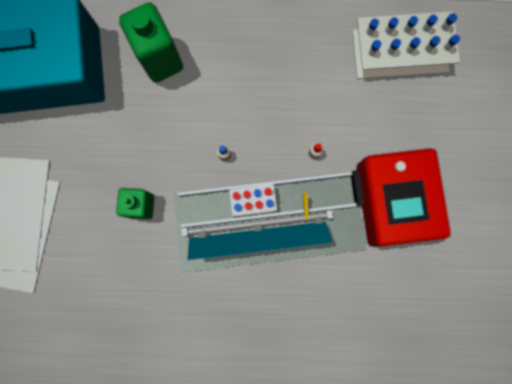

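View pics/side0.png

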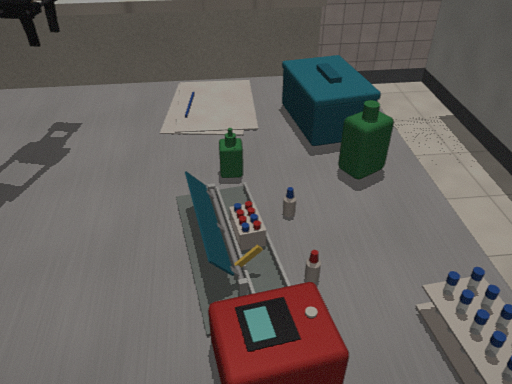

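The top view shows the plate at about (190–330, 225–258), the rack at (253,199), the yellow blade at (306,205), the stop at (356,187), and the red housing at (405,197). In the side view the plate stands up and the gate is shut. Next I'll work out the lane pose.

```bash
cat > h.py <<'E'
import numpy as np, cv2
from bench import r
def cast(n,px,z):
    c=r.get_calibration(n);R,_=cv2.Rodrigues(c["rvec"]);o=-R.T@c["tvec"]
    u=cv2.undistortPoints(np.float64(px).reshape(-1,1,2),c["camera_matrix"],None).reshape(-1,2)
    d=np.c_[u,np.ones(len(u))]@R
    return (o+d*((z-o[2])/d[:,2])[:,None])[:,:2]
def proj(n,P):
    c=r.get_calibration(n);return cv2.projectPoints(np.float64(P),c["rvec"],c["tvec"],c["camera_matrix"],None)[0].reshape(-1,2)
def mask(im,lo,hi,roi):
    m=cv2.inRange(cv2.cvtColor(im,cv2.COLOR_BGR2HSV),lo,hi);k=np.zeros_like(m);x0,y0,x1,y1=roi;k[y0:y1,x0:x1]=m[y0:y1,x0:x1];return k
E
python3 - <<'E'
from h import *
im=cv2.imread("pics/top0.png")
def big(m): return max(cv2.findContours(m,0,1)[0],key=cv2.contourArea)
t=big(mask(im,(85,120,40),(110,255,255),(170,215,345,270)))
q=cv2.approxPolyDP(t,4,True).reshape(-1,2);print("teal",q.tolist())
rd=big(mask(im,(0,150,60),(6,255,255),(350,140,460,255)))
print("red",cv2.approxPolyDP(rd,5,True).reshape(-1,2).tolist())
y=big(mask(im,(18,120,80),(35,255,255),(280,180,330,230)));print("yel",cv2.boxPoints(cv2.minAreaRect(y)).round(1).tolist())
w=mask(im,(0,0,185),(180,40,255),(226,180,282,220));print("rackbb",cv2.boundingRect(w))
cr=im[140:280,110:460];cv2.imwrite("pics/crop0.png",cv2.resize(cr,None,fx=2.28,fy=2.28,interpolation=cv2.INTER_CUBIC))
E
```

```text
teal [[331, 239], [324, 222], [190, 238], [188, 258]]
red [[433, 149], [368, 156], [358, 165], [370, 244], [449, 235]]
yel [[302.6000061035156, 192.10000610351562], [306.70001220703125, 191.8000030517578], [308.3999938964844, 218.89999389648438], [304.29998779296875, 219.1999969482422]]
rackbb (226, 181, 56, 39)
```

View pics/crop0.png

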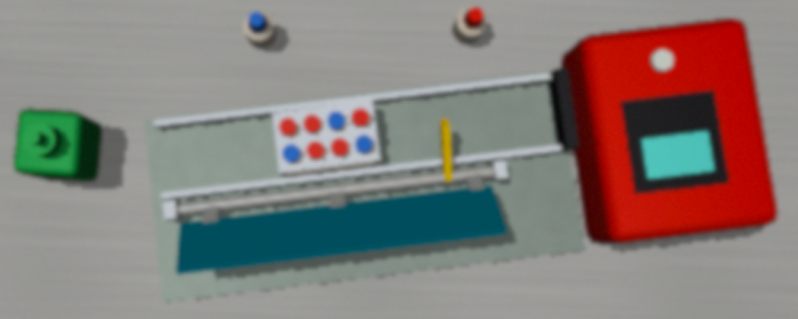

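The crop shows the rail starts at (153,123) and (162,195). The plate's outer edge runs from (178,272) to (506,234), and the blade tip is at (445,119). The rack's top corners are (274,112), (374,98), (382,160) and (280,174).

```bash
cat > lane.py <<'E'
from h import *
s=2.28
C=[((-230,29.5),22,(154,123)),((-230,-29.5),22,(162,195)),((-214,-91),82,(178,272)),((32,-91),82,(507,234)),((0,0),58,(445,119)),((95,29.5),22,(550,76)),((95,-29.5),22,(562,149))]
L=np.array([c[0] for c in C])/1e3
W=np.array([cast("top",[(c[2][0]/s+110,c[2][1]/s+140)],c[1]/1e3)[0] for c in C])
A=L-L.mean(0);B=W-W.mean(0);H=A.T@B
yaw=np.arctan2(H[0,1]-H[1,0],H[0,0]+H[1,1]);Rl=np.array([[np.cos(yaw),-np.sin(yaw)],[np.sin(yaw),np.cos(yaw)]])
o=W.mean(0)-Rl@L.mean(0)
E
python3 - <<'E'
from lane import *
print("yaw",yaw,"o",o);print("res mm",((W-(L@Rl.T+o))@Rl*1e3).round(1).tolist())
rk=cast("top",[(x/s+110,y/s+140) for x,y in[(274,112),(374,98),(382,160),(280,174)]],.044)
print("rack lane",((rk-o)@Rl*1e3).round(1).tolist())
g=cast("top",[(45/s+110,140/s+140)],.11);print("wash",((g-o)@Rl*1e3))
# side check of lane points
print(proj("side",[[*(Rl@np.array(p[:2])/1e3+o),p[2]/1e3] for p in[(-214,-91,82),(32,-91,82),(0,0,58)]]).round(1).tolist())
S=r.get_state();R=cv2.Rodrigues(np.zeros(3))[0]
from scipy.spatial.transform import Rotation as Q
q=S["eef_rot"];M=Q.from_quat([*q[1:],q[0]]).as_matrix();print(M.round(3).tolist(),S["eef_pos"])
E
```

```text
yaw -1.4230625006174233 o [0.56582585 0.03716452]
res mm [[0.1, 0.0], [0.9, 0.4], [1.2, -0.1], [-0.3, -1.0], [0.0, 1.0], [-1.5, 0.4], [-0.4, -0.7]]
rack lane [[-131.4, 24.0], [-51.8, 25.7], [-51.6, -23.7], [-132.1, -25.2]]
wash [[-294.31019795   14.13705295]]
[[184.3, 171.0], [208.0, 260.8], [260.0, 246.9]]
[[-0.975, 0.221, -0.001], [0.221, 0.975, -0.002], [0.0, -0.002, -1.0]] [0.13794844 0.60927465 0.4038737 ]
```

Call:
play_rows(
  motion=[
    [[0,0,0,0.12],[0,0,0,0.12],[0,0,0,0.12],[0,0,0,0.12],[0,0,0,0.12],[0,0,0,0.12],[0,0,0,0.12],[0,0,0,0.12],[0,0,0,0.12],[0,0,0,0.12],[0,0,0,0]],
  ],
  jaw=0.61,
)

```text
clock: 1.2
eef_pos: [0.138, 0.6094, 0.4043]
eef_rot: [0.0, 0.653, 0.758, -0.001]
contact_force: [0.3, -0.3, 0.9]
opening: 0.808
gripper_force: 0.0
```

Call:
play_rows(
  motion=[
    [[-26,17,0,0],[-26,17,0,0],[-26,17,0,0],[-26,17,0,0],[-26,17,0,0],[-26,17,0,0],[-26,17,0,0],[-26,17,0,0],[-26,17,0,0],[-26,17,0,0],[-26,17,0,0],[-26,17,0,0],[-26,17,0,0],[-26,17,0,0],[-26,17,0,0],[-26,17,0,0],[-26,17,0,0],[-26,13,0,0],[0,0,0,0],[0,0,0,0]],
  ],
)

```text
clock: 3.2
eef_pos: [0.5058, 0.1907, 0.4044]
eef_rot: [-0.001, 0.653, 0.757, -0.0]
contact_force: [-1.0, 0.1, -0.8]
opening: 0.808
gripper_force: 0.0
```

```bash
cat >> lane.py <<'E'
from scipy.spatial.transform import Rotation as Q
def st():
    S=r.get_state();q=S["eef_rot"];M=Q.from_quat([*q[1:],q[0]]).as_matrix()
    p=S["eef_pos"];a=np.arctan2(M[1,1],M[0,1])-yaw-np.pi/2
    print("t",S["clock"],"lane",((p[:2]-o)@Rl*1e3).round(1),"tipz",round((p[2]-.182)*1e3,1),"yawerr",round(a,4),"zax",M[:,2].round(4),"open",S["opening"]*87,"F",S["contact_force"].round(1),"j",S["joint_positions"].round(2))
E
python3 -c "
from lane import *
st();cv2.imwrite('pics/side1.png',r.read_camera('side'))"
```

```text
t 3.2 lane [-160.7  -36.8] tipz 222.4 yawerr 0.0004 zax [-1.2e-03  3.0e-04 -1.0e+00] open 70.32018189159278 F [-1.   0.1 -0.8] j [0.15 0.41 1.64 0.   1.08 0.01]
```

Call:
play_rows(
  motion=[
    [[0,0,20,0],[0,0,20,0],[0,0,20,0],[0,0,20,0],[0,0,20,0],[0,0,20,0],[0,0,10,0],[0,0,0,0]],
  ],
)

```text
clock: 4.05
eef_pos: [0.5047, 0.1919, 0.2736]
eef_rot: [-0.001, 0.652, 0.758, -0.001]
contact_force: [0.7, 0.7, 0.2]
opening: 0.806
gripper_force: 0.0
```

```bash
python3 -c "
from lane import *
st();a=r.read_camera('side')[130:290,150:330];b=r.read_camera('top')[130:290,150:380]
a=cv2.resize(a,None,fx=2,fy=2);b=cv2.resize(b,None,fx=1.9,fy=2);cv2.imwrite('pics/near.png',cv2.hconcat([a,b]))"
```

```text
t 4.05 lane [-162.1  -37.7] tipz 91.6 yawerr 0.0022 zax [-3.5e-03 -5.0e-04 -1.0e+00] open 70.1486149675545 F [0.7 0.7 0.2] j [0.16 0.61 1.76 0.   0.78 0.01]
```

View pics/near.png

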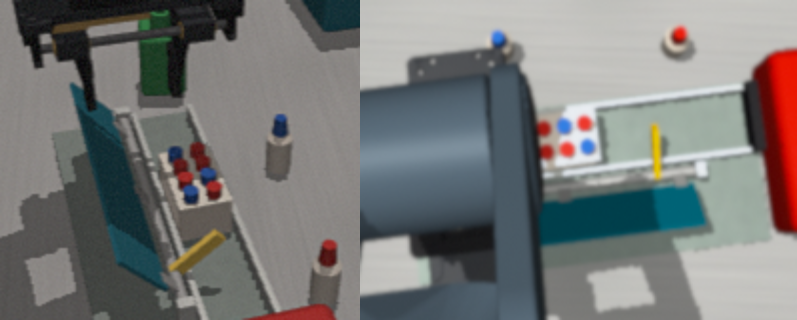

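The fingers sit behind the rack, one over the plate at about (90,105) in the left panel and one over the lane at about (180,95). Nothing else is near them, so I'll press the plate down.

Call:
play_rows(
  motion=[
    [[0,0,6,0],[0,0,6,0],[0,0,6,0],[0,0,6,0],[0,0,6,0],[0,0,6,0],[0,0,6,0],[0,0,6,0],[0,0,6,0],[0,0,4,0],[0,0,0,0],[0,0,0,0]],
  ],
)

```text
clock: 5.35
eef_pos: [0.5053, 0.1912, 0.2166]
eef_rot: [-0.001, 0.653, 0.757, -0.001]
contact_force: [-2.2, -0.1, 4.2]
opening: 0.803
gripper_force: 1.7
```

```bash
python3 -c "
from lane import *
st();a=r.read_camera('side')[130:290,150:330];b=r.read_camera('top')[130:290,150:380]
a=cv2.resize(a,None,fx=2,fy=2);b=cv2.resize(b,None,fx=1.9,fy=2);cv2.imwrite('pics/press.png',cv2.hconcat([a,b]))"
```

```text
t 5.35 lane [-161.2  -37.2] tipz 34.6 yawerr 0.0003 zax [-1.6e-03 -2.0e-04 -1.0e+00] open 69.85716591240484 F [-2.2 -0.1  4.2] j [0.15 0.71 1.78 0.   0.65 0.01]
```

View pics/press.png

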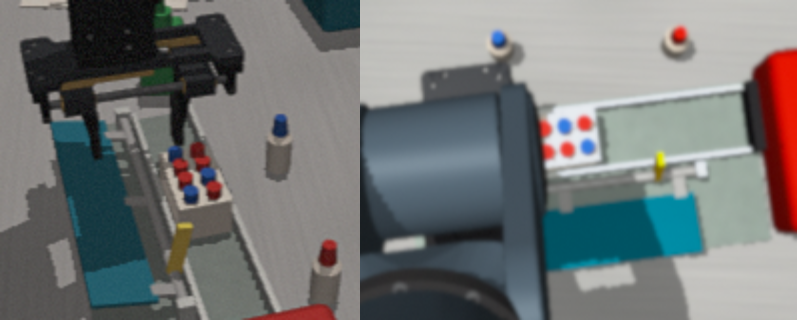

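The gate is up, with the blade upright at about (180,250) in the left panel. I'll lower slightly more and then push.

Call:
play_rows(
  motion=[
    [[0,0,2,0],[0,0,2,0],[0,0,0,0],[-5,0,0,0],[-5,0,0,0],[-5,0,0,0],[-4,0,0,0],[-4,0,0,0],[-4,0,0,0],[-4,0,0,0],[-4,0,0,0],[-4,0,0,0],[-4,0,0,0],[-4,0,0,0],[-4,0,0,0],[-4,0,0,0],[0,0,0,0]],
  ],
)

```text
clock: 7.15
eef_pos: [0.5141, 0.1362, 0.2129]
eef_rot: [0.0, 0.653, 0.757, 0.0]
contact_force: [0.8, 2.0, 4.3]
opening: 0.807
gripper_force: 2.0
```

```bash
python3 -c "
from lane import *
st();a=r.read_camera('side')[130:290,150:330];b=r.read_camera('top')[130:290,150:380]
a=cv2.resize(a,None,fx=2,fy=2);b=cv2.resize(b,None,fx=1.9,fy=2);cv2.imwrite('pics/push1.png',cv2.hconcat([a,b]))"
```

```text
t 7.15 lane [-105.6  -36.6] tipz 30.9 yawerr -0.0001 zax [ 5.e-04 -2.e-04 -1.e+00] open 70.20096487462521 F [0.8 2.  4.3] j [ 0.05  0.71  1.81 -0.    0.63 -0.1 ]
```

View pics/push1.png

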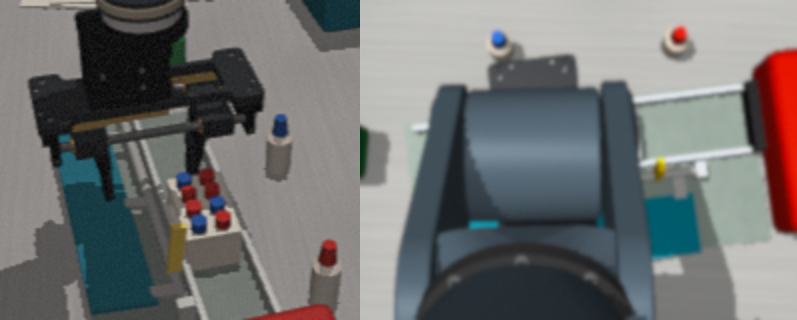

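The rack is sliding cleanly in the lane; its front is at about (210,255) in the left panel, beside the upright blade. I'll continue.

Call:
play_rows(
  motion=[
    [[-5,0,0,0],[-5,0,0,0],[-5,0,0,0],[-5,0,0,0],[-5,0,0,0],[-5,0,0,0],[-5,0,0,0],[-5,0,0,0],[-5,0,0,0],[-5,0,0,0],[-5,0,0,0],[-5,0,0,0],[-5,0,0,0],[-5,0,0,0],[-5,0,0,0],[-5,0,0,0],[-5,0,0,0],[-4,0,0,0],[-4,0,0,0],[0,0,0,0]],
  ],
)

```text
clock: 9.25
eef_pos: [0.5273, 0.0441, 0.2126]
eef_rot: [-0.0, 0.653, 0.757, -0.001]
contact_force: [-0.8, 0.7, 4.1]
opening: 0.805
gripper_force: 1.9
```

```bash
python3 -c "
from lane import *
st()"
```

```text
t 9.25 lane [-12.5 -37.1] tipz 30.6 yawerr -0.0001 zax [-1.2e-03 -3.0e-04 -1.0e+00] open 70.04515593471785 F [-0.8  0.7  4.1] j [-0.13  0.71  1.81 -0.    0.62 -0.27]
```

Expected contact with the stop is about 18 mm further on, so I'll go slowly.

Call:
play_rows(
  motion=[
    [[-2,0,0,0],[-2,0,0,0],[-2,0,0,0],[-2,0,0,0],[-2,0,0,0],[-2,0,0,0],[-2,0,0,0],[-1,0,0,0],[-1,0,0,0],[0,0,0,0]],
  ],
)

```text
clock: 10.25
eef_pos: [0.53, 0.0288, 0.2128]
eef_rot: [0.0, 0.653, 0.757, -0.0]
contact_force: [-0.6, 2.0, 3.8]
opening: 0.806
gripper_force: 2.0
```

Call:
play_rows(
  motion=[
    [[-1,0,0,0],[-1,0,0,0],[0,0,0,0]],
  ],
)

```text
clock: 10.55
eef_pos: [0.5299, 0.0279, 0.2128]
eef_rot: [-0.001, 0.653, 0.758, 0.0]
contact_force: [0.2, 8.3, 3.8]
opening: 0.805
gripper_force: 5.2
```

```bash
python3 -c "
from lane import *
st();a=r.read_camera('side')[130:330,150:330]
cv2.imwrite('pics/home.png',cv2.resize(a,None,fx=3,fy=3))"
```

```text
t 10.55 lane [  3.9 -36.9] tipz 30.8 yawerr 0.0011 zax [-7.0e-04  1.3e-03 -1.0e+00] open 70.0067107447109 F [0.2 8.3 3.8] j [-0.16  0.71  1.81  0.    0.62 -0.31]
```

View pics/home.png

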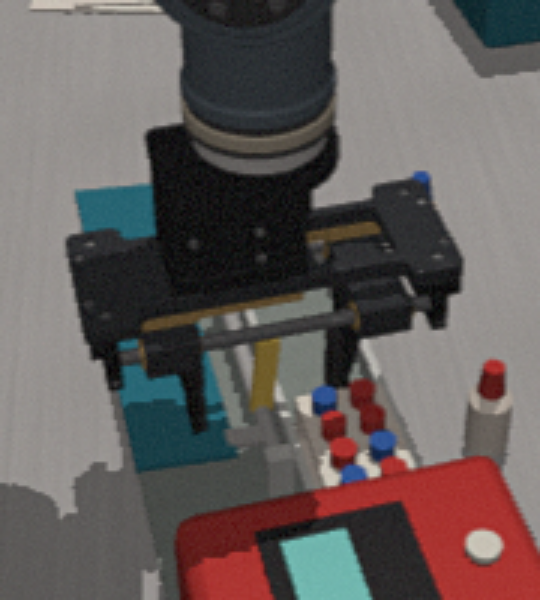

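Force rose to 8 N with the rack next to the housing at about (360,430). I'll press 2 mm more to confirm it is at the stop, then draw back while still holding the plate.

Call:
play_rows(
  motion=[
    [[-1,0,0,0],[-1,0,0,0],[0,0,0,0],[0,0,0,0]],
  ],
)

```text
clock: 11.0
eef_pos: [0.5296, 0.0272, 0.2129]
eef_rot: [-0.002, 0.652, 0.758, 0.0]
contact_force: [-1.3, 14.6, 6.3]
opening: 0.805
gripper_force: 8.2
```

Call:
play_rows(
  motion=[
    [[2,0,0,0],[3,0,0,0],[5,0,0,0],[5,0,0,0],[5,0,0,0],[5,0,0,0],[5,0,0,0],[5,0,0,0],[5,0,0,0],[5,0,0,0],[5,0,0,0],[5,0,0,0],[5,0,0,0],[0,0,0,0],[0,0,0,0]],
  ],
)

```text
clock: 12.5
eef_pos: [0.5215, 0.085, 0.2127]
eef_rot: [-0.001, 0.653, 0.757, 0.0]
contact_force: [0.5, 1.7, 3.1]
opening: 0.805
gripper_force: 1.9
```

```bash
python3 -c "
from lane import *
st()"
```

```text
t 12.5 lane [-53.8 -36.8] tipz 30.7 yawerr -0.001 zax [-4.0e-04  1.3e-03 -1.0e+00] open 70.05686692029299 F [0.5 1.7 3.1] j [-0.05  0.71  1.81  0.    0.62 -0.2 ]
```

The stop is confirmed: force climbed to 14.6 N with no further travel. The fingers are now at lane x -54, so I can let the plate rise slowly and retreat upward.

Call:
play_rows(
  motion=[
    [[0,0,-4,0],[0,0,-4,0],[0,0,-4,0],[0,0,-4,0],[0,0,-4,0],[0,0,-4,0],[0,0,-4,0],[0,0,-4,0],[0,0,-4,0],[0,0,-4,0],[0,0,-4,0],[0,0,-4,0],[0,0,-5,0],[0,0,-10,0],[0,0,-15,0],[0,0,-20,0],[0,0,-20,0],[0,0,-20,0],[0,0,-20,0],[0,0,0,0]],
  ],
)

```text
clock: 14.5
eef_pos: [0.5223, 0.0844, 0.3738]
eef_rot: [0.002, 0.653, 0.757, 0.002]
contact_force: [0.5, -0.8, 1.2]
opening: 0.804
gripper_force: 0.0
```

Call:
play_rows(
  motion=[
    [[20,0,0,0],[25,0,0,0],[25,0,0,0],[25,0,0,0],[25,0,0,0],[25,0,0,0],[25,0,0,0],[20,0,0,0],[10,0,0,0],[0,0,0,0]],
  ],
)

```text
clock: 15.5
eef_pos: [0.4917, 0.283, 0.3701]
eef_rot: [-0.0, 0.652, 0.758, -0.001]
contact_force: [-1.0, -1.0, 0.4]
opening: 0.808
gripper_force: 0.0
```

```bash
python3 -c "
from lane import *
st();a=r.read_camera('side')[150:330,150:330];b=r.read_camera('top')[130:260,240:400]
a=cv2.resize(a,(390,390));b=cv2.resize(b,(400,390));cv2.imwrite('pics/end.png',cv2.hconcat([a,b]))"
```

```text
t 15.5 lane [-254.1  -37.2] tipz 188.1 yawerr 0.0022 zax [-1.1e-03 -5.0e-04 -1.0e+00] open 70.29512340777593 F [-1.  -1.   0.4] j [ 0.33  0.49  1.62 -0.    1.03  0.18]
```

View pics/end.png

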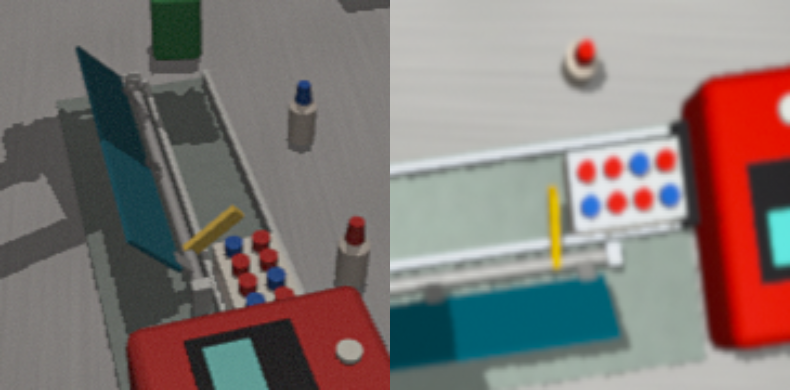

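The rack (570–685, 140–230 in the right panel) is against the black stop. The gate (555,225) is shut behind it, and the bottles haven't been touched.

```bash
python3 -c "
from bench import r
print(r.finish_job())"
```

```text
the job is handed in; nothing more can be done
None
```

The rack is fully home against the black end stop, the gate is shut behind it, the bottles were not touched, and the job was handed in at about 15.6 s.

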